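# Switch the airbrush bench to the square air valve

### The job

Three push-push air valves stand on the airbrush bench: each full press and release clicks a cap over, from standing up (shut) to locked down (open), or back up again. One of the two round-capped valves has been left open. Switch the air over: find by its height which round cap is down and click it back up, and click the square cap so that it stays locked down, with both round caps standing up at the end.

Things in the scene. Friction and masses are not known exactly. Their poses are not given: they have to be found in the camera images.
- square_valve_top (a point): Centre of the top face of the square valve's cap (black plastic, 40 x 40 x 12 mm) on a fixed aluminium block 60 x 60 mm, 45 mm high, turned up to 35 degrees. The cap slides straight down. This point is 72.5 mm above the bench standing up (shut), 63 mm locked down (open), 58 mm pressed to the hard stop. It starts standing up. A press that stops short of the hard stop does not click over.
- round_valve_a_top (a point): The same point of one round valve: cap black plastic, 33 mm in diameter, 12 mm thick, on the same block and mechanism: 72.5 mm above the bench standing up (shut), 63 mm locked down (open), 58 mm at the hard stop. Exactly one of the two round caps starts locked down. All three caps: spring 2 N at first, 4 N at the stop (5 N if quick), then rigid.
- round_valve_b_top (a point): The same for the other, identical round valve: 72.5 mm above the bench standing up (shut), 63 mm locked down (open), 58 mm at the hard stop. It starts up if the other is down, and the other way round. Valve centres are at least 180 mm apart; the order of the three valves varies. Paint bottles 74 mm tall stand between them.
Mind the look-alikes: they are no part of the job. What is shaped like the part that bears round_valve_a_top but red is not meant. Leave any blue look-alike of the part that bears square_valve_top alone.

How it is judged:
By the outcome, as a careful person would: the job done as asked, in the order asked, and still so for the second after the job is handed in, with the robot touching nothing.
It also fails if it takes over 38 s, if anything falls off the work surface, if the arm or the gripper's body presses on something with over 40 N, if the wrist force passes 120 N, or if a joint passes its speed limit or range.

### The arm

A 7-joint arm with a two-finger parallel gripper is mounted at the origin on the work surface. World frame = base frame: x ahead of the robot, y to its left, z up, the work surface at z = 0. Lengths are in m, angles in rad, forces in N, time in s.
With the tool pointing down it reaches from about 0.35 to 0.9 m from the base axis. Payload 19.9 kg.
Tool frame: the origin (TCP) lies midway between the tips of the shut fingers; the grasp point (between the pads) lies 19 mm behind it; z points along the fingers, y is the direction in which the jaws open and shut (so a half turn about z gives the same grasp; the last joint's range is limited). The gripper opens to 85 mm and grips with 20 to 120 N. Pads are 22 mm wide; open, the fingers measure 114 mm over their backs; the gripper's body (76 mm by 85 mm) begins 54 mm behind the grasp point. The pads swing forward as they close: fully open they stand 13 mm farther back than shut.
Start: joints at [-1.206, 0.417, -0.01, 1.614, 0.005, 1.111, -0.053], TCP at [0.247, 0.574, 0.231] pointing down, gripper open.
Joint ranges: [-2.81, 2.81], [-0.39, 2.02], [-1.27, 1.25], [0.06, 2.57], [-1.19, 4.33], [0.19, 2], [-2.82, 2.82]. Speed limits (rad/s): [1.89, 1.89, 2.39, 2.39, 3.01, 3.01, 3.01].

### API

Orientations are given as a rotation vector (axis times angle).
In Python, from plant import manip, optics, job gives the robot as it stands.
- The arm moves only by the tool drive_tool, never from a script. Its argument "plan" is one flat list of numbers, 7 for each row, row after row: the shift along the tool's x, y, z in mm, then the turn, a rotation vector about the tool's x, y, z in rad, then the opening, from 0 (shut) to 1 (fully open). In form: [tx, ty, tz, ax, ay, az, gripper, tx, ty, tz, ax, ay, az, gripper, ...]. A call has 1 to 10 rows; each row shifts and turns the commanded pose from where the row before left it, along the tool's axes as they then stand; what a row does not reach is not made up. A row lasts 1/10 s, in which the tool goes at most 50 mm and 8.59 degrees, less where a joint would pass 70% of its speed; a pose out of reach is approached as far as the arm can. A call is refused whole if a number of a shift passes 50 or a number of a turn 0.15, either way. A call with a gripper value outside its range is refused whole. The fingers move at their own pace and stop on an object; "grip_force" is the grip in N (left out, the last holds). Time passes only in rows, so rows that do not move let the fingers close. It gives the time, the measured TCP pose, the force and the opening at its end, in the units of the state.
- manip.get_obs(): the state, without advancing time (a new reading comes with each control period).
- optics.camera(name): name is "side" or "top"; returns the picture (400x640x3 uint8, blue, green, red); there is no depth.
- optics.get_calibration(name): a dict with "intrinsics" (3x3 intrinsics, pixels), "dist" ([k1, k2, p1, p2, k3] as OpenCV has them; the pictures are not rectified), "R" (3x3) and "t" (3): a world point X has camera coordinates R X + t. Camera axes: x right, y down, z forward; pixel columns grow to the right and rows downward; lengths in m; the calibration is good to about 2 mm. A picture is of the moment at which its call begins. get_calibration takes no time and is no camera call.
- job.job_done(): hands the job in, once; it reports no verdict.
The state is a dict: "time": time; "joints": joint angles; "qd": joint speeds; "effort": joint torques, N m; "tcp_pos": TCP position; "orientation": TCP orientation; "wrist_force": force on the tool from outside, world axes, zero at the start; "moment": the same for the moment, N m; "width": finger opening in m.
Only numpy, scipy, OpenCV 4.12 (cv2) and the standard library are available. Lean on these libraries where they do the work, as an engineer would, in place of code of your own. Each camera call takes 0.05 s, during which the arm holds its last target. There are 200 camera calls.

## Working session

There is one attempt and no reset: what is moved stays moved. The work goes in short steps, Python scripts to look and compute and a tool call to move; the robot and the scene stay as the last step left them, time stands still between calls to the robot, and variables do not carry over. Pictures are saved under pics/ and viewed, about 8 in all and at most 12, crops included, and the job is handed in when it is done.

Besides the shell and the picture viewer there is one more tool, called as name(argument=value, ...), one argument or row to a line, values as JSON. drive_tool: Moves the arm, as the interface text tells. Its arguments: {"type":"object","properties":{"plan":{"type":"array"},"grip_force":{"type":"number"}},"required":["plan"]}

```bash
mkdir -p pics
python3 - <<'E'
from plant import manip, optics, job
import cv2,numpy as np
np.set_printoptions(precision=4,suppress=True)
for n in("top","side"):
    cv2.imwrite(f"pics/{n}0.png",optics.camera(n)); c=optics.get_calibration(n)
    print(n,{k:np.array(v) for k,v in c.items()}, -np.array(c["R"]).T@np.array(c["t"]))
print(manip.get_obs())
E
```

```text
top {'intrinsics': array([[485.8727,   0.    , 321.1953],
       [  0.    , 485.8727, 196.9659],
       [  0.    ,   0.    ,   1.    ]]), 'dist': array([-0.0848,  0.    ,  0.    ,  0.    ,  0.    ]), 'R': array([[-0.0064, -0.9992,  0.0406],
       [-0.9832, -0.0011, -0.1827],
       [ 0.1826, -0.0411, -0.9823]]), 't': array([-0.0138,  0.5378,  0.8498])} [0.3735 0.0218 0.9336]
side {'intrinsics': array([[454.8042,   0.    , 321.3063],
       [  0.    , 454.8042, 198.3396],
       [  0.    ,   0.    ,   1.    ]]), 'dist': array([-0.1079,  0.    ,  0.    ,  0.    ,  0.    ]), 'R': array([[-0.9401, -0.341 , -0.0005],
       [-0.2654,  0.7327, -0.6267],
       [ 0.2141, -0.589 , -0.7792]]), 't': array([0.5342, 0.1874, 0.7655])} [0.388  0.4958 0.7142]
{'time': 0.1, 'joints': array([-1.2065,  0.4179, -0.0103,  1.6141,  0.0047,  1.1107, -0.053 ]), 'qd': array([ 0.0007, -0.0025, -0.001 , -0.0028, -0.0002,  0.0014, -0.    ]), 'effort': array([  0.0017, -86.5834,   0.6792, -43.5636,   0.0189,   0.0049,
        -0.    ]), 'tcp_pos': array([0.2466, 0.5739, 0.2307]), 'orientation': array([-0.6331, -3.077 ,  0.0018]), 'wrist_force': array([ 0.1955, -0.6583,  0.2779]), 'moment': array([-0.0404, -0.0191, -0.0163]), 'width': 0.08560803812339039}
```

View pics/top0.png

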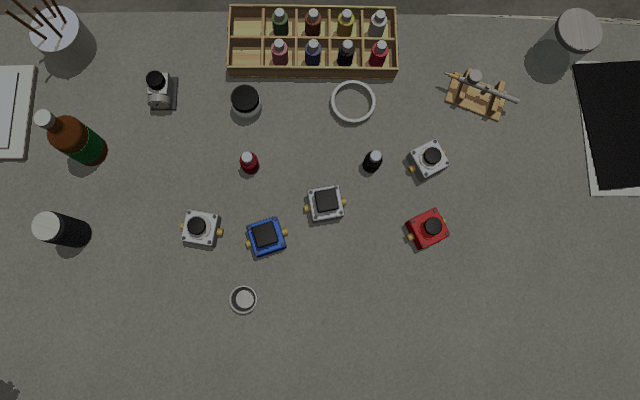

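View pics/side0.png

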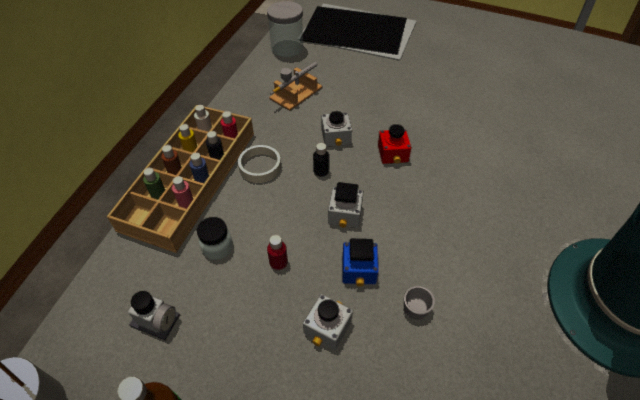

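The top view shows round valves at about (198,227) and (431,157), and the square one at (326,201). The blue (265,234) and red (431,228) look-alikes are to be left alone. Next I'll zoom in on the three valves.

Run:
```python
import cv2,numpy as np
t=cv2.imread("pics/top0.png");s=cv2.imread("pics/side0.png")
r=[]
for im,cs in((t,[(200,227),(326,202),(430,159)]),(s,[(328,318),(346,203),(337,128)])):
    r.append(np.hstack([cv2.resize(cv2.convertScaleAbs(im[y-26:y+26,x-26:x+26],alpha=2),(260,260),interpolation=cv2.INTER_CUBIC) for x,y in cs]))
cv2.imwrite("pics/m.png",np.vstack(r))
```

```text
(no output)
```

View pics/m.png

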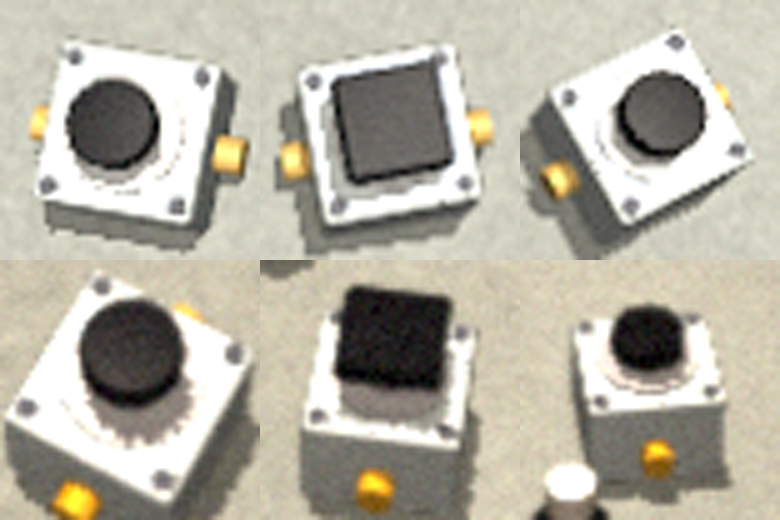

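```bash
cat > h.py <<'E'
from plant import manip, optics, job
import cv2,numpy as np
np.set_printoptions(precision=4,suppress=True)
C={n:optics.get_calibration(n) for n in("top","side")}
def ray(n,p):
    c=C[n];R=np.array(c["R"]);K=np.array(c["intrinsics"])
    q=cv2.undistortPoints(np.array([[p]],float),K,np.array(c["dist"]))[0,0]
    return -R.T@np.array(c["t"]),R.T@np.array([q[0],q[1],1])
def at(n,p,z):
    o,d=ray(n,p);return o+d*(z-o[2])/d[2]
def proj(n,X):
    c=C[n];return cv2.projectPoints(np.array(X,float).reshape(-1,3),cv2.Rodrigues(np.array(c["R"]))[0],np.array(c["t"]),np.array(c["intrinsics"]),np.array(c["dist"]))[0][:,0]
E
python3 - <<'E'
from h import *
D={("L","top"):((174,201),[(74,56),(203,76),(47,186),(177,206)],(113,122)),
("S","top"):((300,176),[(54,82),(181,57),(78,206),(205,184)],(133,121)),
("R","top"):((404,133),[(48,97),(156,42),(217,150),(110,206)],(142,111)),
("L","side"):((302,292),[(101,26),(234,94),(162,220),(26,147)],(131,81)),
("S","side"):((320,177),[(75,70),(201,72),(186,172),(58,156)],(137,73)),
("R","side"):((311,102),[(66,67),(172,60),(191,131),(80,141)],(128,74))}
for (v,n),(o,s,c) in D.items():
    f=lambda p:np.array(p)/5-.4+o
    pts=np.array([at(n,f(p),.045) for p in s]);m=pts.mean(0)
    e=[np.linalg.norm(pts[i]-pts[j])*1e3 for i in range(4) for j in range(i)]
    z=np.linspace(.05,.085,351);d=[np.linalg.norm(at(n,f(c),h)[:2]-m[:2]) for h in z]
    i=np.argmin(d); a=pts[1]-pts[0]
    print(v,n,"centre",m,"z",z[i],"resid mm",d[i]*1e3,np.round(sorted(e),1),"ang",np.degrees(np.arctan2(a[1],a[0]))%90)
E
```

```text
L top centre [0.4829 0.2097 0.045 ] z 0.06720000000000001 resid mm 0.45116280092740163 [48.3 48.4 48.5 48.7 68.1 69. ] ang 81.22190210738616
S top centre [ 0.5292 -0.0234  0.045 ] z 0.06820000000000001 resid mm 0.1026002290442954 [47.5 47.9 48.5 48.8 67.9 68.4] ang 11.427258435085093
R top centre [ 0.6164 -0.2251  0.045 ] z 0.0606 resid mm 0.8538940284426432 [48.1 48.2 48.4 48.9 68.2 68.6] ang 27.306484040892464
L side centre [0.4816 0.2092 0.045 ] z 0.0737 resid mm 0.23508090698716586 [47.9 48.  48.5 48.5 68.  68.3] ang 80.39876248770912
S side centre [ 0.5275 -0.022   0.045 ] z 0.0709 resid mm 1.4865979713316761 [42.2 47.8 48.3 48.7 63.4 68.6] ang 18.745300937757293
R side centre [ 0.6153 -0.2247  0.045 ] z 0.059500000000000004 resid mm 0.03779849201315463 [47.2 47.6 48.5 48.7 67.4 68.4] ang 25.722305916266862
```

The round cap at R (0.616, -0.225) is low, about 60 mm, so it is the open one. L stands up. The square cap is at (0.528, -0.023). I'll press R first, with the fingers shut.

drive_tool(
  plan=[-36, -32, 0, 0, 0, 0, 0, -36, -32, 0, 0, 0, 0, 0, -36, -32, 0, 0, 0, 0, 0, -36, -32, 0, 0, 0, 0, 0, -36, -32, 0, 0, 0, 0, 0, -36, -32, 0, 0, 0, 0, 0, -36, -32, 0, 0, 0, 0, 0, -36, -32, 0, 0, 0, 0, 0, -36, -32, 0, 0, 0, 0, 0],
  grip_force=30,
)

```text
time: 1.0
tcp_pos: [0.431, 0.1798, 0.2313]
orientation: [-0.633, -3.077, -0.0]
wrist_force: [1.0, 0.8, -0.1]
width: -0.0002
```

drive_tool(
  plan=[-36, -32, 0, 0, 0, 0, 0, -36, -32, 0, 0, 0, 0, 0, -36, -32, 0, 0, 0, 0, 0, -36, -32, 0, 0, 0, 0, 0, -36, -32, 0, 0, 0, 0, 0, -36, -32, 0, 0, 0, 0, 0, -36, -32, 0, 0, 0, 0, 0, -36, -32, 0, 0, 0, 0, 0, -20, -20, 0, 0, 0, 0, 0, 0, 0, 0, 0, 0, 0, 0],
)

```text
time: 2.0
tcp_pos: [0.6046, -0.198, 0.2305]
orientation: [-0.64, -3.075, 0.004]
wrist_force: [-0.2, 0.2, 0.2]
width: 0.0001
```

drive_tool(
  plan=[0, 0, 40, 0, 0, 0, 0, 0, 0, 0, 0, 0, 0, 0, 0, 0, 0, 0, 0, 0, 0],
)

```text
time: 2.3
tcp_pos: [0.6044, -0.1928, 0.1915]
orientation: [-0.632, -3.076, -0.0]
wrist_force: [-0.3, -0.1, 0.6]
width: -0.0004
```

drive_tool(
  plan=[-23, -25, 0, 0, 0, 0, 0, 0, 0, 40, 0, 0, 0, 0, 0, 0, 40, 0, 0, 0, 0, 0, 0, 26, 0, 0, 0, 0, 0, 0, 0, 0, 0, 0, 0, 0, 0, 0, 0, 0, 0, 0],
)

```text
time: 2.9
tcp_pos: [0.6169, -0.2256, 0.0874]
orientation: [0.632, 3.076, -0.0]
wrist_force: [0.6, -0.2, 0.4]
width: -0.0002
```

Run:
```python
from h import *
o=manip.get_obs();print(o["tcp_pos"],o["orientation"],o["wrist_force"],o["time"])
t=optics.camera("top");s=optics.camera("side")
cv2.imwrite("pics/n.png",np.hstack([cv2.resize(cv2.convertScaleAbs(im[y-30:y+30,x-30:x+30],alpha=2),(390,390),interpolation=cv2.INTER_CUBIC) for im,x,y in((t,430,155),(s,337,120))]))
print(proj("top",o["tcp_pos"]),proj("side",o["tcp_pos"]))
```

```text
[ 0.6169 -0.2256  0.0874] [ 0.6322  3.0756 -0.0005] [ 0.5819 -0.1909  0.3605] 2.9
[[436.4344 150.9215]] [[335.9502 105.931 ]]
```

View pics/n.png

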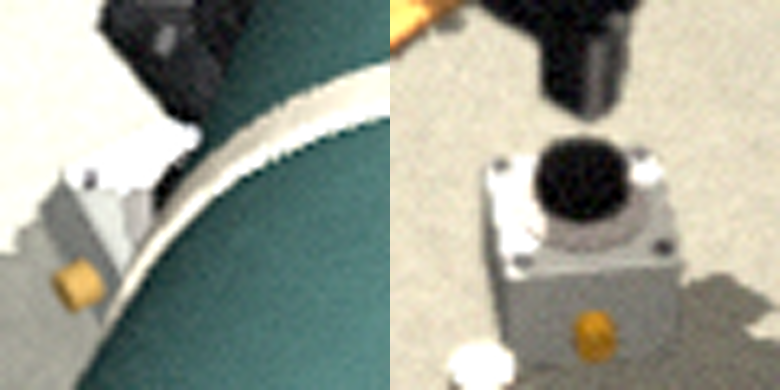

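The side view shows the shut fingertips just above the R cap. Pressing now.

drive_tool(
  plan=[0, 0, 16, 0, 0, 0, 0, 0, 0, 0, 0, 0, 0, 0],
)

```text
time: 3.2
tcp_pos: [0.6156, -0.2251, 0.0686]
orientation: [-0.633, -3.076, -0.0]
wrist_force: [-0.5, 0.2, -0.2]
width: 0.0
```

drive_tool(
  plan=[0, 0, 5, 0, 0, 0, 0, 0, 0, 0, 0, 0, 0, 0, 0, 0, 0, 0, 0, 0, 0],
)

```text
time: 3.5
tcp_pos: [0.6161, -0.2256, 0.0645]
orientation: [0.633, 3.077, -0.0]
wrist_force: [-0.1, -0.2, 0.0]
width: 0.0002
```

drive_tool(
  plan=[0, 0, 5, 0, 0, 0, 0, 0, 0, 2, 0, 0, 0, 0, 0, 0, 0, 0, 0, 0, 0, 0, 0, 0, 0, 0, 0, 0],
)

```text
time: 3.9
tcp_pos: [0.6164, -0.2257, 0.0579]
orientation: [0.633, 3.076, -0.0]
wrist_force: [-1.6, 0.7, 10.3]
width: 0.0002
```

At the hard stop: 10 N at z = 57.9 mm, and nothing was touched at 64.5 mm, so R was down. I'll add 1 mm, then release.

drive_tool(
  plan=[0, 0, 1, 0, 0, 0, 0, 0, 0, 0, 0, 0, 0, 0],
)

```text
time: 4.1
tcp_pos: [0.6165, -0.2257, 0.0575]
orientation: [0.633, 3.076, 0.0]
wrist_force: [-4.6, 3.3, 18.8]
width: -0.0003
```

drive_tool(
  plan=[0, 0, -6, 0, 0, 0, 0, 0, 0, -10, 0, 0, 0, 0, 0, 0, -40, 0, 0, 0, 0, 0, 0, -30, 0, 0, 0, 0, 0, 0, 0, 0, 0, 0, 0],
)

```text
time: 4.6
tcp_pos: [0.6177, -0.2264, 0.1469]
orientation: [0.632, 3.071, -0.001]
wrist_force: [-0.3, -0.9, 0.0]
width: -0.0001
```

drive_tool(
  plan=[32, 30, 0, 0, 0, 0, 0, 32, 30, 0, 0, 0, 0, 0, 32, 30, 0, 0, 0, 0, 0, 32, 30, 0, 0, 0, 0, 0, 34, 31, 0, 0, 0, 0, 0, 0, 0, 0, 0, 0, 0, 0, 0, 0, 0, 0, 0, 0, 0],
)

```text
time: 5.3
tcp_pos: [0.5266, -0.0219, 0.1424]
orientation: [0.63, 3.078, 0.0]
wrist_force: [0.7, -0.7, 0.2]
width: 0.0001
```

Run:
```python
from h import *
o=manip.get_obs();print(o["tcp_pos"],o["wrist_force"])
t=optics.camera("top");s=optics.camera("side");s0=cv2.imread("pics/side0.png")
cv2.imwrite("pics/o.png",np.hstack([cv2.resize(cv2.convertScaleAbs(im[y-26:y+26,x-26:x+26],alpha=2),(260,260),interpolation=cv2.INTER_CUBIC) for im,x,y in((t,430,159),(s,337,128),(s0,337,128))]))
```

```text
[ 0.5266 -0.0219  0.1424] [ 0.7135 -0.7255  0.1916]
```

View pics/o.png

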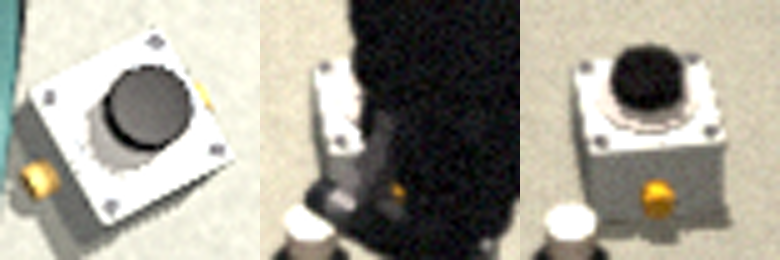

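In the top view (first tile) the R cap now stands clearly higher off its block. Now pressing the square cap, from z = 142 mm.

drive_tool(
  plan=[-2, 0, 30, 0, 0, 0, 0, 0, 0, 30, 0, 0, 0, 0, 0, 0, 6, 0, 0, 0, 0, 0, 0, 0, 0, 0, 0, 0],
)

```text
time: 5.8
tcp_pos: [0.5283, -0.0248, 0.0758]
orientation: [-0.635, -3.075, 0.002]
wrist_force: [-0.0, -0.2, 0.3]
width: -0.0
```

drive_tool(
  plan=[0, 0, 5, 0, 0, 0, 0, 0, 0, 5, 0, 0, 0, 0, 0, 0, 5, 0, 0, 0, 0, 0, 0, 3, 0, 0, 0, 0, 0, 0, 1, 0, 0, 0, 0, 0, 0, 0, 0, 0, 0, 0, 0, 0, 0, 0, 0, 0, 0],
)

```text
time: 6.5
tcp_pos: [0.529, -0.0236, 0.0578]
orientation: [0.633, 3.076, 0.0]
wrist_force: [0.2, -0.6, 9.9]
width: 0.0001
```

drive_tool(
  plan=[0, 0, 1, 0, 0, 0, 0, 0, 0, 0, 0, 0, 0, 0],
)

```text
time: 6.7
tcp_pos: [0.5291, -0.0236, 0.0572]
orientation: [0.633, 3.076, 0.001]
wrist_force: [-4.5, -0.1, 21.1]
width: -0.0
```

drive_tool(
  plan=[0, 0, -6, 0, 0, 0, 0, 0, 0, -10, 0, 0, 0, 0, 0, 0, -40, 0, 0, 0, 0, 0, 0, -45, 0, 0, 0, 0, 0, 0, -45, 0, 0, 0, 0, 0, 0, 0, 0, 0, 0, 0],
)

```text
time: 7.3
tcp_pos: [0.5307, -0.0237, 0.208]
orientation: [0.632, 3.07, 0.004]
wrist_force: [0.4, 0.7, -1.1]
width: -0.0002
```

drive_tool(
  plan=[40, 0, 0, 0, 0, 0, 0, 40, 0, 0, 0, 0, 0, 0, 40, 0, 0, 0, 0, 0, 0, 40, 20, 0, 0, 0, 0, 0, 20, 40, 0, 0, 0, 0, 0, 20, 40, 0, 0, 0, 0, 0, 20, 40, 0, 0, 0, 0, 0, 20, 40, 0, 0, 0, 0, 0, 20, 40, 0, 0, 0, 0, 0, 0, 0, 0, 0, 0, 0, 0],
)

```text
time: 8.3
tcp_pos: [0.375, 0.2861, 0.2021]
orientation: [-0.623, -3.079, -0.001]
wrist_force: [0.3, -0.6, -0.2]
width: -0.0004
```

drive_tool(
  plan=[0, 45, 0, 0, 0, 0, 0, 0, 45, 0, 0, 0, 0, 0, 0, 45, 0, 0, 0, 0, 0, 0, 45, 0, 0, 0, 0, 0, 0, 45, 0, 0, 0, 0, 0, 0, 45, 0, 0, 0, 0, 0, 0, 0, 0, 0, 0, 0, 0, 0, 0, 0, 0, 0, 0, 0],
)

```text
time: 9.1
tcp_pos: [0.4829, 0.5291, 0.2012]
orientation: [-0.632, -3.077, 0.003]
wrist_force: [-0.6, -0.3, -0.7]
width: 0.0001
```

Run:
```python
from h import *
o=manip.get_obs();print(o["tcp_pos"],o["wrist_force"],o["time"])
t=optics.camera("top");s=optics.camera("side")
r=[]
for im,cs in((t,[(200,227),(326,202),(430,159)]),(s,[(328,318),(346,203),(337,128)])):
    r.append(np.hstack([cv2.resize(cv2.convertScaleAbs(im[y-26:y+26,x-26:x+26],alpha=2),(260,260),interpolation=cv2.INTER_CUBIC) for x,y in cs]))
cv2.imwrite("pics/f.png",np.vstack(r))
```

```text
[0.4829 0.5291 0.2012] [-0.579  -0.2917 -0.7067] 9.1
```

View pics/f.png

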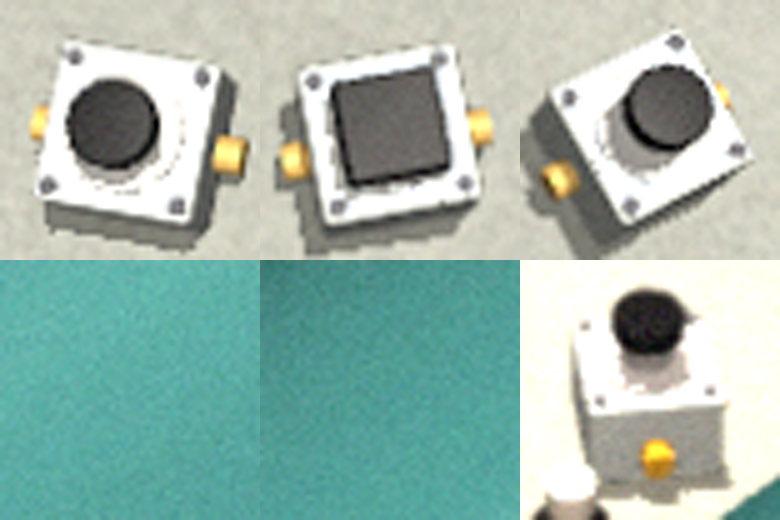

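The square cap has sunk: its top edge moved from about y=62 to 70 in the crop, and its gap to the block shrank. R stands up (y=290 against 305 before in the side view), and L is unchanged.

```bash
python3 -c "
from plant import job
print(job.job_done())"
```

```text
the job is handed in; nothing more can be done
None
```

The air is switched over: the open round valve is clicked back up, the square valve is locked down, and I handed the job in at about 9 s of the 38 s allowed. No verdict was reported.

- **Round valve:** The open one was at about (0.616, -0.225). Its cap measured about 60 mm in the images, and nothing was touched at 64.5 mm on the way down. I pressed it to the hard stop (z about 57.5 mm, 19 N) and released it. The later top and side pictures show it standing up.
- **Square valve:** I then pressed the square cap at about (0.528, -0.023) to its stop (z about 57 mm, 21 N) and released it. The last top picture shows it sitting lower than at the start.
- **Other round valve:** I never touched it, and it still stands up in the last top picture. The arm did not go near the red and blue look-alikes.

**Check that was incomplete:** in the last side picture the arm hid the square valve and the untouched round valve. For those two, the final state rests on the top view, plus the press to the hard stop for the square cap.

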